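# Feel for the large check weight in the covered box and put it on the scale

## Task

The large check weight is somewhere under the turning lid of the round weight box, in one of the three bays that the hand port does not show, with two small weights in the others. Turn the lid and feel through the port for the large weight, lift it out and set it gently, alone, on the pan of the check scale. Leave the roll of tape and the blue ink bottle where they are.

Things in the scene. Friction and masses are not known exactly. Their poses are not given: they have to be found in the camera images.
- weight_box: round grey box, 264 mm across and 90 mm high, screwed down (it does not move). Origin: centre of its underside, on the table; z up. Inside, on a floor 4 mm above the table, four bays are parted by thin walls, tops 50 mm above the table, that run from the centre at 45, 135, 225 and 315 degrees. Bay centres lie 68 mm from the axis along the box's +x (bay 0, empty), +y (bay 1), -x (bay 2), -y (bay 3)
- bay1 (a point): centre of bay 1's floor. Bays 1, 2 and 3 each hold one plain brass weight, in any order, upright within 7 mm in x and in y (box axes) of the bay's centre: one large, two small. The weights themselves are not tracked; they must be felt for
- bay2 (a point): centre of bay 2's floor. The large weight (0.5 kg, 76 mm high): body 42 mm in diameter up to 40 mm, sloping shoulders to a neck of 18 mm diameter at 50 mm, and a knob of 26 mm diameter from 57 to 73 mm above its underside, by which it is taken. In its bay its top stands 80 mm above the table, 10 mm under the lid
- bay3 (a point): centre of bay 3's floor. The two small weights (0.2 kg each) are 28 mm in diameter and 46 mm high with a knob of 17 mm diameter on top; in their bays their tops stand 50 mm above the table
- box_lid (a joint): angle (rad) of the grey lid, 274 mm across, about the box's axis, counter-clockwise from above: 0 port over bay 0, pi/2 bay 1, +-pi bay 2, -pi/2 bay 3. Free between stops at -6.3 and 6.3, slight friction (0.12 N m), no detents; stays where left, cannot be lifted off. The plate lies 90 to 98 mm above the table. Push sideways with closed fingers inside the port, or pinch the port's collar
- port (a point): centre of the hand port, at the top of its collar, 112 mm above the table and 68 mm from the lid's axis. The port is a round hole of 108 mm diameter; a dark steel collar, 7 mm thick, lines it from 90 to 112 mm above the table
- pan_top (a point): centre of the upper face of the check scale's round steel pan, 169 mm in diameter with a rim 3 mm high, 58 mm above the table when empty. It stands on a square grey base, 150 mm wide and fixed to the table; z up. The tall filling machine with its hoses stands at the back between box and scale; carry the weight round its front
- pan_stem (a joint): how far the pan has sunk (m): 0 empty, 16 mm at its stop. A spring of 600 N/m carries it: the large weight sinks it about 8.2 mm, a small one 3.3 mm
- tape_roll: roll of masking tape lying flat, 103 mm across and 24 mm high, a bystander. Origin: centre of its underside
- ink_bottle_0: blue ink bottle with white cap, 44 mm across and 90 mm high, a bystander. Origin: centre of its underside

How it is judged (in metres and radians):
At the end, for the whole second after the job is handed in: the pan carries the large weight alone and is at rest: it has sunk between 7.4 and 9.0 mm (empty 0, one small weight 3.3, two small 6.5, large and small 11.4) and moves slower than 5 mm/s (value of joint pan_stem between 0.0074 and 0.009 m and velocity of joint pan_stem between -0.005 and 0.005 m/s); the robot touches nothing.
It fails at once if the pan is struck or pressed with more than 30 N (contact force between pan_stem and anything else above 30 N).
It fails at once if the roll of tape is shifted by more than 30 mm (distance of tape_roll from where it was at the start of the episode above 0.03 m).
It fails at once if the ink bottle is shifted by more than 30 mm or tipped (distance of ink_bottle_0 from where it was at the start of the episode above 0.03 m or angle between ink_bottle_0's own z axis and vertical above 0.5 rad).
It also fails if it takes over 70 s, if anything falls off the work surface, if the arm or the gripper's body presses on something with over 40 N, if the wrist force passes 120 N, or if a joint passes its speed limit or range.

## Robot

A 6-joint arm with a two-finger parallel gripper is mounted at the origin on a cart in front of the work surface, level with it; the furniture and walls round the work are solid. World frame = base frame: x ahead of the robot, y to its left, z up, the work surface at z = 0. Lengths are in m, angles in degrees, forces in N, time in s.
With the tool pointing down it reaches from about 0.375 to 0.9 m from the base axis. Payload 3.1 kg.
Tool frame: the origin (TCP) lies on the centre line of the jaws, within the pads' length; the fingertips stand 8 mm ahead of it and the grasp point (between the pads) lies 11 mm behind it (bot.tip_extent is the distance from the TCP to the fingertips, in m); z points along the fingers, y is the line along which they close (so a half turn about z gives the same grasp; the last joint's range is limited). The gripper opens to 87 mm and grips with 3 to 60 N. Pads are 19 mm wide; open, the fingers measure 117 mm over their backs; the gripper's body (75 mm by 190 mm) begins 51 mm behind the grasp point.
Start: joints at [-79.269, 30.224, 82.088, -0, 67.689, -10.227], TCP at [0.224, -0.584, 0.195] pointing down, gripper open.
Joint ranges: [-176.69, 176.69], [-43.24, 126.21], [12.49, 139.97], [-82, 262], [0, 151.66], [-163.58, 163.58]. Speed limits (degrees/s): [159.86, 159.86, 180, 180, 180, 180].

## Interface

Orientations are given as a 3x3 rotation matrix whose columns are the frame's x, y, z axes.
In Python, from rig import bot, vision, workorder gives the robot as it stands.
- The arm moves only by the shell command python3 -m handwheel 'ROWS'. ROWS is JSON, a list of rows, each an object with "delta_rot": the turn, a rotation vector about the tool's x, y, z in rad, a list of three; "xyz": the shift along the tool's x, y, z in mm, a list of three; "hand": the closure, from -1 (fully open) to 1 (shut). A call has exactly 5 rows; each row is the pose to reach, as a shift and turn from the pose commanded when the call began, along the tool's axes at that moment; what a row does not reach only later rows make up. A row lasts 1/8 s, in which the tool goes at most 62.5 mm and 10.7 degrees, less where a joint would pass 70% of its speed; a pose out of reach is approached as far as the arm can. A call with a gripper value outside its range is refused whole. The fingers move at their own pace and stop on an object; the grip force is fixed at half the most. Time passes only in rows, so rows that repeat a pose let the fingers close, or fill a call up. It gives the time, the measured TCP pose, the force, the opening and the grip force at its end, in the units of the state.
- bot.read_state(): the state, without advancing time (a new reading comes with each control period).
- vision.capture(name): name is "scene" or "side" or "wrist"; returns the picture (384x512x3 uint8, red, green, blue); there is no depth.
- vision.camera_model(name): a dict with "camera_matrix" (3x3 intrinsics, pixels), "camera_from_world" (4x4, takes a point from world to camera coordinates). Camera axes: x right, y up, looking along -z (the intrinsics and any distortion apply to the point x, -y, -z); pixel columns grow to the right and rows downward; lengths in m; the calibration is good to about 2 mm. A picture is of the moment at which its call begins: read the wrist's pose just before it. camera_model takes no time and is no camera call; for the wrist camera it gives the pose at the moment of the call.
- workorder.hand_in(): hands the job in; it is judged then, once.
The state is a dict: "time_s": time; "joint_positions": joint angles; "qvel": joint speeds; "tau": joint torques, N m; "position": TCP position; "tcp_rot": TCP orientation; "force": force on the tool from outside, world axes, zero at the start; "moment": the same for the moment, N m; "opening": opening from 0.0 (shut) to 1.0 (fully open); "grasp_force": force on a finger pad.
Only numpy, scipy, OpenCV 4.12 (cv2) and the standard library are available. Lean on these libraries where they do the work, as an engineer would, in place of code of your own. Each camera call takes 0.05 s, during which the arm holds its last target. There are 200 camera calls.

## Working session

There is one attempt and no reset: what is moved stays moved. The work goes in short steps, Python scripts to look and compute and a shell command to move; the robot and the scene stay as the last step left them, time stands still between calls to the robot, and variables do not carry over. Pictures are saved under pics/ and viewed, at most 10 in all, crops included, and the job is handed in when it is done.

```bash
mkdir -p pics; ls; python3 - <<'E'
from rig import bot,vision
import cv2
s=bot.read_state();print(s['time_s'],s['position'],s['tcp_rot'],s['opening'],s['force'],bot.tip_extent)
for n in('scene','side','wrist'):
    m=vision.camera_model(n);print(n,m)
    cv2.imwrite(f'pics/{n}0.png',vision.capture(n)[:,:,::-1])
E
```

```text
pics
0.0 [ 0.22340623 -0.58287363  0.19387355] [[ 9.33846288e-01  3.57674347e-01 -4.15608211e-04]
 [ 3.57674409e-01 -9.33844024e-01  2.08725728e-03]
 [ 3.58445141e-04 -2.09782989e-03 -9.99997735e-01]] 0.996156250085764 [-0.32344748  0.32359235 -0.145137  ] 0.008
scene {'camera_matrix': array([[465.9649856 ,   0.        , 245.57543413],
       [  0.        , 465.9649856 , 197.48696431],
       [  0.        ,   0.        ,   1.        ]]), 'camera_from_world': array([[-0.91988131, -0.39189419, -0.01540545,  0.41758263],
       [ 0.21928581, -0.54649515,  0.80824303, -0.22079139],
       [-0.32516475,  0.74010945,  0.5886475 , -1.16092327],
       [ 0.        ,  0.        ,  0.        ,  1.        ]])}
side {'camera_matrix': array([[438.66573998,   0.        , 255.23278137],
       [  0.        , 438.66573998, 195.14217178],
       [  0.        ,   0.        ,   1.        ]]), 'camera_from_world': array([[ 0.75894366, -0.65090763,  0.01799369, -0.42910509],
       [ 0.35271216,  0.43416882,  0.82890987, -0.23348877],
       [-0.54735606, -0.6227493 ,  0.55909271, -1.41120887],
       [ 0.        ,  0.        ,  0.        ,  1.        ]])}
wrist {'camera_matrix': array([[294.55937664,   0.        , 253.3082584 ],
       [  0.        , 294.55937664, 194.3306847 ],
       [  0.        ,   0.        ,   1.        ]]), 'camera_from_world': array([[ 0.35661823, -0.93424801, -0.00202466, -0.62417672],
       [ 0.90049865,  0.34431117, -0.26561625,  0.02999783],
       [ 0.24884857,  0.0929004 ,  0.96407671, -0.39130835],
       [ 0.        ,  0.        ,  0.        ,  1.        ]])}
```

View pics/scene0.png

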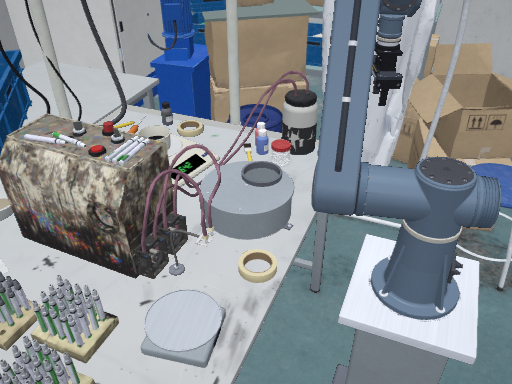

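View pics/side0.png

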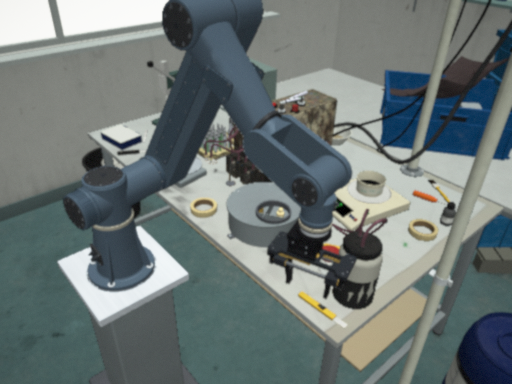

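The scene picture shows the box lid centred about (247,190), with its port about (262,172). The tape is at (258,265), the pan at (184,318) and the ink bottle at (262,138). Next I'll enlarge both regions to measure them.

```bash
python3 - <<'E'
import cv2,numpy as np
a=cv2.imread('pics/scene0.png')[120:365,130:310]; b=cv2.imread('pics/side0.png')[160:270,180:330]
a=cv2.resize(a,None,fx=2.4,fy=2.4,interpolation=cv2.INTER_CUBIC);b=cv2.resize(b,None,fx=2.4,fy=2.4,interpolation=cv2.INTER_CUBIC)
o=np.zeros((588,800,3),np.uint8);o[:a.shape[0],:a.shape[1]]=a;o[:b.shape[0],434:434+b.shape[1]]=b[:, :366]
w=cv2.resize(cv2.imread('pics/wrist0.png'),(366,275));o[300:575,434:]=w
cv2.imwrite('pics/crop1.png',o)
E
cat > h.py <<'E'
import numpy as np,cv2
from rig import bot,vision
def ray(n,px,z,m=None):
    m=m or vision.camera_model(n);T=m['camera_from_world'];K=m['camera_matrix']
    R=T[:3,:3];c=-R.T@T[:3,3]
    d=np.linalg.inv(K)@np.array([px[0],px[1],1.]);d=R.T@(d*[1,-1,-1])
    return c+d*(z-c[2])/d[2]
def proj(n,p,m=None):
    m=m or vision.camera_model(n);T=m['camera_from_world']
    q=(T[:3,:3]@np.asarray(p).T).T+T[:3,3];q=q*[1,-1,-1];q=q@m['camera_matrix'].T
    return q[...,:2]/q[...,2:]
E
```

```text
(no output)
```

View pics/crop1.png

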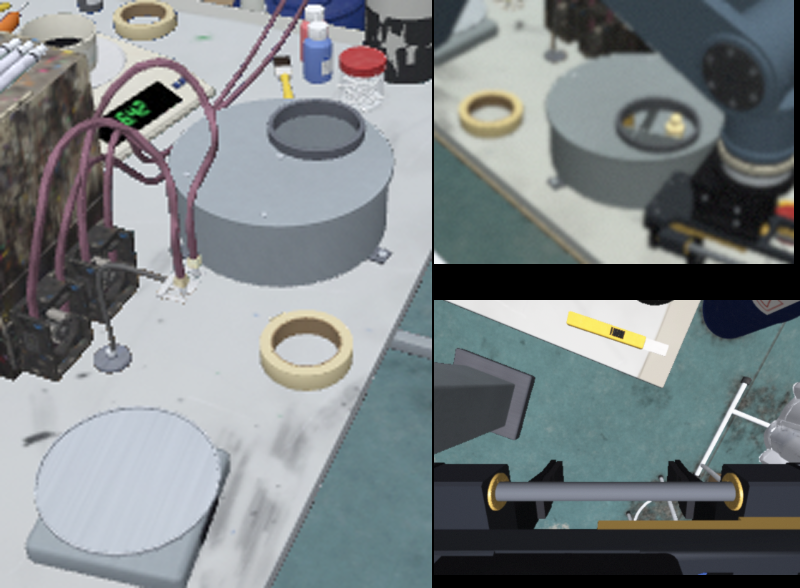

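The side view looks obliquely through the port and shows brass at about (280,211), and some more at about (261,209). Next I'll fit the circles.

```bash
cat > fit.py <<'E'
from h import *
from scipy.optimize import least_squares
m=vision.camera_model('scene');ms=vision.camera_model('side')
t=np.linspace(0,2*np.pi,721)
def ext(c,r,z,m):
    P=proj('',np.c_[c[0]+r*np.cos(t),c[1]+r*np.sin(t),0*t+z],m);return np.r_[P.min(0),P.max(0)] # l,t,r,b
def fit(name,obs,z,r,x0,m=m,off=(130,120),s=2.4):
    o=np.array([np.nan if v is None else v/s+off[i%2] for i,v in enumerate(obs)]);k=~np.isnan(o)
    for fr in(0,1):
        f=lambda p:(ext(p[:2],p[2] if fr else r,z,m)-o)[k]
        q=least_squares(f,[*x0,r][:2+fr],x_scale=.01);print(name,q.x.round(4),q.fun.round(2))
fit('lid',(168,98,394,None),.098,.137,(.5,-.3))
fit('port',(267,99,365,159),.112,.061,(.5,-.3))
fit('pan',(35,406,219,557),.061,.0845,(.5,.2))
fit('tape',(260,311,353,None),.024,.0515,(.5,.2))
so=(180-434/2.4,160)
fit('lid_s',(545,52,None,None),.098,.137,(.5,-.3),ms,so)
fit('port_s',(615,95,702,155),.112,.061,(.5,-.3),ms,so)
fit('tape_s',(458,90,525,None),.024,.0515,(.5,0),ms,so)
print('ink',ray('scene',(262.5,153),.0,m))
for z in(.05,.08,.04): 
    for px in((675,122),(628,118)):print(z,px,ray('side',(180+(px[0]-434)/2.4,160+px[1]/2.4),z,ms))
E
python3 fit.py
```

```text
lid [ 0.4998 -0.1223] [-0.14 -0.05  0.14]
lid [ 0.4999 -0.1224  0.1366] [ 0. -0.  0.]
port [ 0.4761 -0.1779] [-0.18  1.3   0.18 -1.15]
port [ 0.4762 -0.1781  0.0621] [-0.56  1.06  0.56 -0.99]
pan [0.4517 0.3491] [-0.78  0.26  0.78 -0.32]
pan [0.4516 0.3494 0.0837] [-0.44  0.59  0.44 -0.52]
tape [0.3799 0.0933] [-0.62 -0.07  0.62]
tape [0.3803 0.0921 0.0499] [0. 0. 0.]
lid_s [ 0.5063 -0.1188] [0. 0.]
lid_s [ 0.5206 -0.2388  0.2213] [ 0. -0.]
port_s [ 0.4776 -0.1947] [ 0.14  2.   -0.14 -1.73]
port_s [ 0.4781 -0.1941  0.0642] [-0.78  1.37  0.78 -1.28]
tape_s [0.3861 0.0905] [ 0.31  0.03 -0.31]
tape_s [0.3856 0.0897 0.0527] [-0.  0. -0.]
ink [ 0.58527312 -0.46540368  0.        ]
0.05 (675, 122) [ 0.56080833 -0.14507783  0.05      ]
0.05 (628, 118) [ 0.51224589 -0.09209819  0.05      ]
0.08 (675, 122) [ 0.53128813 -0.17416617  0.08      ]
0.08 (628, 118) [ 0.48427513 -0.12287691  0.08      ]
0.04 (675, 122) [ 0.5706484  -0.13538172  0.04      ]
0.04 (628, 118) [ 0.52156948 -0.08183862  0.04      ]
```

```bash
python3 - <<'E'
from h import *
ms=vision.camera_model('side')
im=cv2.imread('pics/side0.png')[180:240,235:315];S=10
a=cv2.resize(im,None,fx=S/2*1,fy=S/2,interpolation=cv2.INTER_CUBIC);b=a.copy()
C=np.array([.500,-.122]);th=np.radians(-110);t=np.linspace(0,6.283,60)
def circ(c,r,z,col):
    P=(proj('',np.c_[c[0]+r*np.cos(t),c[1]+r*np.sin(t),0*t+z],ms)-[234.5,179.5])*S/2
    cv2.polylines(b,[P.astype(int)],True,col,1)
P0=C+.068*np.array([np.cos(th),np.sin(th)]);circ(P0,.054,.112,(0,255,0));circ(P0,.054,.09,(0,200,0))
for k,col in((1,(0,0,255)),(2,(255,0,0)),(3,(255,0,255))):
    c=C+.068*np.array([np.cos(th+k*np.pi/2),np.sin(th+k*np.pi/2)])
    print(k,c)
    circ(c,.014,.01,col);circ(c,.0085,.05,col)
    if k>1:
        for r,z in((.021,.004),(.021,.044),(.013,.077),(.009,.054)):circ(c,r,z,(255,255,0))
cv2.imwrite('pics/crop2.png',np.hstack([a,b]))
E
```

```text
1 [ 0.5638991  -0.14525737]
2 [ 0.52325737 -0.0581009 ]
3 [ 0.4361009  -0.09874263]
```

View pics/crop2.png

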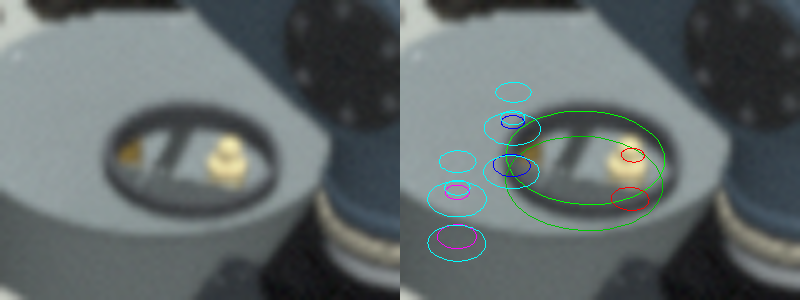

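The overlay puts a small weight in bay 1: its knob was seen about 10 px from the prediction on a 50 mm top. The brass at (535,150) belongs to bay 2 and is as wide as the large weight. Next I'll locate the obstacles (black jar, hoses) before moving.

```bash
python3 - <<'E'
from h import *
for n,px,z,l in (('scene',(300,152),0,'jar base'),('side',(353,303),0,'jar base side'),('scene',(281,163),0,'red jar'),('scene',(207,236),.02,'nozzle'),('scene',(177,268),0,'rod foot')):
    print(l,ray(n,px,z).round(3))
# triangulate (scene px, side px)
def tri(a,b):
    r=[]
    for n,p in(('scene',a),('side',b)):
        p0=ray(n,p,0);p1=ray(n,p,1);d=(p1-p0)/np.linalg.norm(p1-p0);r.append((p0,d))
    A=sum(np.eye(3)-np.outer(d,d) for _,d in r);bb=sum((np.eye(3)-np.outer(d,d))@p for p,d in r);return np.linalg.solve(A,bb)
print('jar top',tri((300,95),(362,240)).round(3))
a=cv2.imread('pics/scene0.png')[130:280,100:300];b=cv2.imread('pics/side0.png')[90:240,200:400]
cv2.imwrite('pics/crop3.png',np.hstack([cv2.resize(v,None,fx=2,fy=2,interpolation=cv2.INTER_CUBIC) for v in(a,b)]))
E
```

```text
jar base [ 0.461 -0.522  0.   ]
jar base side [ 0.457 -0.573  0.   ]
red jar [ 0.5   -0.425  0.   ]
nozzle [0.552 0.043 0.02 ]
rod foot [0.579 0.167 0.   ]
jar top [ 0.481 -0.545  0.21 ]
```

View pics/crop3.png

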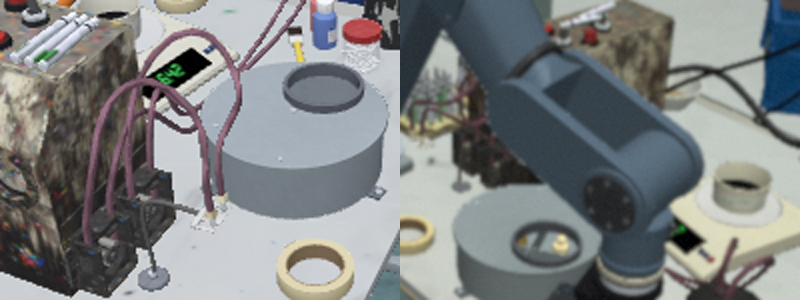

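```bash
python3 -m handwheel '[{"xyz":[48,-36,-4],"delta_rot":[0,0,-0.18],"hand":1},{"xyz":[96,-72,-8],"delta_rot":[0,0,-0.36],"hand":1},{"xyz":[144,-108,-12],"delta_rot":[0,0,-0.54],"hand":1},{"xyz":[192,-144,-16],"delta_rot":[0,0,-0.72],"hand":1},{"xyz":[240,-180,-20],"delta_rot":[0,0,-0.9],"hand":1}]'
cat > go.py <<'E'
import sys
from h import *
s=bot.read_state();t=np.array(eval(sys.argv[1]));R=np.array(s['tcp_rot'])
print(s['time_s'],s['position'].round(4) if hasattr(s['position'],'round') else s['position'],'yang',np.degrees(np.arctan2(R[1,1],R[0,1])).round(1),'F',np.round(s['force'],1),'op',round(s['opening'],3),'J',np.round(s['joint_positions'],0))
print('d_mm',(R.T@(t-s['position'])*1000).round(1), 'world ex,ey in tool', R.T[:,0].round(3),R.T[:,1].round(3))
E
python3 go.py '[.44,-.186,.22]'
```

```text
time_s: 0.78
position: [0.384, -0.328, 0.2149]
tcp_rot: [[0.295, 0.955, 0.0], [0.955, -0.295, 0.0], [0.0, 0.0, -1.0]]
force: [1.4, -0.4, 0.1]
opening: 0.519
grasp_force: 0.0
0.775 [ 0.384  -0.328   0.2149] yang -17.2 F [ 1.4 -0.4  0.1] op 0.519 J [-53.  20.  98.   0.  63. -36.]
d_mm [152.2  11.6  -5.1] world ex,ey in tool [0.295 0.955 0.   ] [ 0.955 -0.295  0.   ]
```

```bash
python3 -m handwheel '[{"xyz":[55,16,0],"delta_rot":[0,0,0],"hand":1},{"xyz":[110,32,0],"delta_rot":[0,0,0],"hand":1},{"xyz":[163,47,0],"delta_rot":[0,0,0],"hand":1},{"xyz":[163,47,0],"delta_rot":[0,0,0],"hand":1},{"xyz":[163,47,0],"delta_rot":[0,0,0],"hand":1}]' | head -3
python3 - <<'E'
from h import *
im=vision.capture('wrist').copy();m=vision.camera_model('wrist')
cv2.imwrite('pics/w1.png',im[:,:,::-1])
t=np.linspace(0,6.283,90);C=np.array([.5,-.122])
for c,r,z,col in((C,.137,.098,(255,0,0)),((.477,-.186),.061,.112,(0,255,0)),((.477,-.186),.054,.112,(0,255,255))):
    P=proj('',np.c_[c[0]+r*np.cos(t),c[1]+r*np.sin(t),0*t+z],m);cv2.polylines(im,[P.astype(int)],True,col,1)
cv2.imwrite('pics/w1o.png',im[:,:,::-1])
E
```

```text
time_s: 1.4
position: [0.4769, -0.1883, 0.2147]
tcp_rot: [[0.299, 0.954, -0.001], [0.954, -0.299, -0.0], [-0.0, -0.0, -1.0]]
```

View pics/w1o.png

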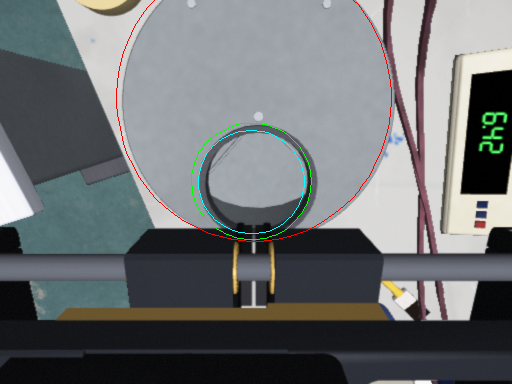

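The overlay matches to within about 4 mm: the lid spans 121–393 px and the port centre is at about (257,183). Now I'll lower the closed fingers into the port and push the lid clockwise.

```bash
python3 -m handwheel '[{"xyz":[2,3,40],"delta_rot":[0,0,0],"hand":1},{"xyz":[2,3,80],"delta_rot":[0,0,0],"hand":1},{"xyz":[2,3,112],"delta_rot":[0,0,0],"hand":1},{"xyz":[2,3,112],"delta_rot":[0,0,0],"hand":1},{"xyz":[2,3,112],"delta_rot":[0,0,0],"hand":1}]' | grep -E 'pos|force'
python3 -m handwheel '[{"xyz":[2,-18,0],"delta_rot":[0,0,0],"hand":1},{"xyz":[9,-34,0],"delta_rot":[0,0,0],"hand":1},{"xyz":[20,-48,0],"delta_rot":[0,0,0],"hand":1},{"xyz":[34,-59,0],"delta_rot":[0,0,0],"hand":1},{"xyz":[50,-66,0],"delta_rot":[0,0,0],"hand":1}]'| grep -E 'pos|force'
python3 -m handwheel '[{"xyz":[18,-2,0],"delta_rot":[0,0,0],"hand":1},{"xyz":[36,0,0],"delta_rot":[0,0,0],"hand":1},{"xyz":[52,7,0],"delta_rot":[0,0,0],"hand":1},{"xyz":[66,18,0],"delta_rot":[0,0,0],"hand":1},{"xyz":[77,32,0],"delta_rot":[0,0,0],"hand":1}]'| grep -E 'pos|force'
python3 - <<'E'
from h import *
for n in('wrist','side'): cv2.imwrite(f'pics/{n}2.png',vision.capture(n)[:,:,::-1])
a=cv2.imread('pics/wrist2.png');b=cv2.resize(cv2.imread('pics/side2.png')[150:270,190:290],None,fx=2.8,fy=2.8)
o=np.zeros((384,800,3),np.uint8);o[:,:512]=a;o[:b.shape[0],512:512+280]=b;cv2.imwrite('pics/v2.png',o)
E
```

```text
position: [0.4809, -0.1887, 0.1037]
force: [0.8, -0.8, -0.4]
grasp_force: 0.0
position: [0.4326, -0.1189, 0.1033]
force: [-0.8, 1.6, -0.7]
grasp_force: 0.0
position: [0.4873, -0.0549, 0.1029]
force: [0.2, 0.4, 0.5]
grasp_force: 0.0
```

View pics/v2.png

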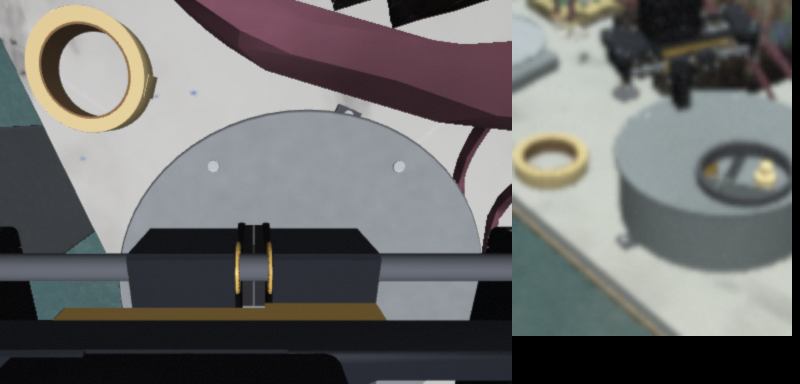

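The side view shows that the port has not moved: it is still at about (273,211) px and the fingers are over the lid. I'll check where the fingertips really are.

```bash
python3 go.py '[.5,-.12,.2]'; python3 - <<'E'
from h import *
s=bot.read_state();p=np.array(s['position']);R=np.array(s['tcp_rot'])
for k in(.008,0,-.011):
    q=p+R[:,2]*k;print(k,q,'side',proj('side',q),'scene',proj('scene',q),'wrist',proj('wrist',q))
print(proj('side',[[.481,-.187,.112],[.502,-.122,.098]]))
sc=vision.capture('scene')[:,:,::-1];cv2.imwrite('pics/scene3.png',sc)
sd=cv2.imread('pics/side2.png')
a=cv2.resize(sc[110:270,170:330],(480,480),interpolation=cv2.INTER_CUBIC);b=cv2.resize(sd[140:247,210:317],(320,320),interpolation=cv2.INTER_CUBIC)
o=np.zeros((480,800,3),np.uint8);o[:,:480]=a;o[:320,480:]=b;cv2.imwrite('pics/v3.png',o)
E
```

```text
3.425 [ 0.4891 -0.0555  0.1031] yang -17.4 F [-0.6 -0.3  0.4] op 0.004 J [-20.  28. 106.   0.  45.  -2.]
d_mm [-58.3  30.  -96.8] world ex,ey in tool [0.299 0.954 0.003] [ 0.954 -0.299 -0.001]
0.008 [ 0.48910713 -0.05551938  0.09509135] side [249.70493865 196.86723339] scene [241.27485962 199.75029129] wrist [251.55752454 219.64667805]
0 [ 0.4890805  -0.05551149  0.1030913 ] side [249.72211281 195.04046027] scene [241.22274642 197.44517822] wrist [251.499486  223.7059326]
-0.011 [ 0.48904388 -0.05550065  0.11409124] side [249.74588635 192.51172901] scene [241.15046947 194.24816573] wrist [251.41207308 229.81965104]
[[272.73988113 210.45040931]
 [264.55736627 203.08577499]]
```

View pics/v3.png

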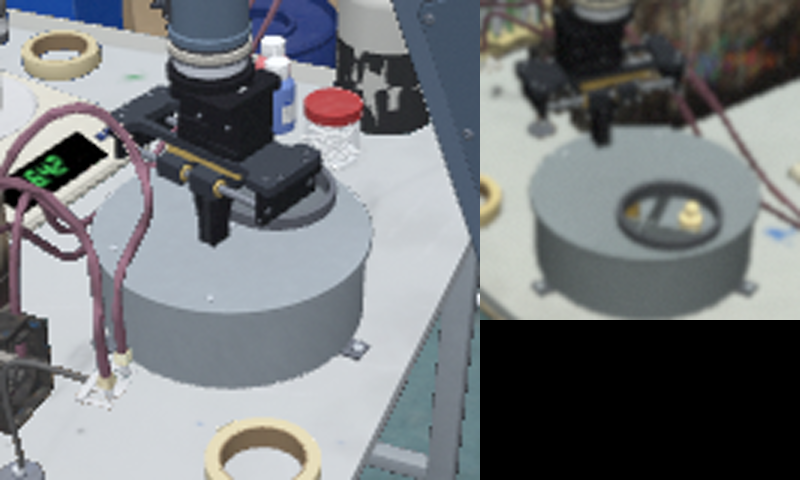

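```bash
cat >> h.py <<'E'
def tri(obs):
    A=np.zeros((3,3));b=np.zeros(3)
    for n,p in obs:
        p0=ray(n,p,0);d=ray(n,p,1)-p0;d/=np.linalg.norm(d);M=np.eye(3)-np.outer(d,d);A+=M;b+=M@p0
    x=np.linalg.solve(A,b);return x,[np.round(proj(n,x)-p,1) for n,p in obs]
E
python3 - <<'E'
from h import *
print(tri([('scene',(170+212/3,110+243/3)),('side',(210+122/3,140+143/3))]))
print('port',tri([('scene',(261.9,173.9)),('side',(273.1,211.5))]))
sc=vision.camera_model('scene')
print(proj('scene',[.502,-.122,.09]),proj('wrist',[0,0,0]))
E
```

```text
(array([ 0.49182634, -0.05312792,  0.12934086]), [array([-0.9, -1. ]), array([-0.7,  0.8])])
port (array([ 0.48061142, -0.18718413,  0.1056904 ]), [array([-0.5, -0.6]), array([-0.5,  0.5])])
[246.33756229 187.66286256] [-183.48717525  269.22919323]
```

By triangulation the fingertips are at z ≈ 0.129, about 34 mm higher than the state implies, so they passed over the collar. I'll calibrate the height by touching the fixed-height lid (0.098).

```bash
python3 -m handwheel '[{"xyz":[0,0,4],"delta_rot":[0,0,0],"hand":1},{"xyz":[0,0,8],"delta_rot":[0,0,0],"hand":1},{"xyz":[0,0,12],"delta_rot":[0,0,0],"hand":1},{"xyz":[0,0,16],"delta_rot":[0,0,0],"hand":1},{"xyz":[0,0,20],"delta_rot":[0,0,0],"hand":1}]'| grep -E 'pos|^force'
python3 -m handwheel '[{"xyz":[0,0,1],"delta_rot":[0,0,0],"hand":1},{"xyz":[0,0,2],"delta_rot":[0,0,0],"hand":1},{"xyz":[0,0,3],"delta_rot":[0,0,0],"hand":1},{"xyz":[0,0,4],"delta_rot":[0,0,0],"hand":1},{"xyz":[0,0,4],"delta_rot":[0,0,0],"hand":1}]'| grep -E 'pos|^force'
```

```text
position: [0.4862, -0.0561, 0.0825]
force: [-0.0, 0.1, -0.0]
position: [0.4862, -0.0559, 0.0788]
force: [0.5, 0.5, -0.0]
```

```bash
python3 -m handwheel '[{"xyz":[0,0,1],"delta_rot":[0,0,0],"hand":1},{"xyz":[0,0,2],"delta_rot":[0,0,0],"hand":1},{"xyz":[0,0,3],"delta_rot":[0,0,0],"hand":1},{"xyz":[0,0,3],"delta_rot":[0,0,0],"hand":1},{"xyz":[0,0,3],"delta_rot":[0,0,0],"hand":1}]'| grep -E 'pos|^force'
python3 -m handwheel '[{"xyz":[0,0,1],"delta_rot":[0,0,0],"hand":1},{"xyz":[0,0,2],"delta_rot":[0,0,0],"hand":1},{"xyz":[0,0,2],"delta_rot":[0,0,0],"hand":1},{"xyz":[0,0,2],"delta_rot":[0,0,0],"hand":1},{"xyz":[0,0,2],"delta_rot":[0,0,0],"hand":1}]'| grep -E 'pos|^force'
```

```text
position: [0.4863, -0.056, 0.0758]
force: [0.6, -0.2, 0.1]
position: [0.4863, -0.056, 0.0739]
force: [0.6, -0.2, 0.2]
```

```bash
for i in 1 2; do python3 -m handwheel '[{"xyz":[0,0,1],"delta_rot":[0,0,0],"hand":1},{"xyz":[0,0,2],"delta_rot":[0,0,0],"hand":1},{"xyz":[0,0,2],"delta_rot":[0,0,0],"hand":1},{"xyz":[0,0,2],"delta_rot":[0,0,0],"hand":1},{"xyz":[0,0,2],"delta_rot":[0,0,0],"hand":1}]'| grep -E 'pos|^force'; done
python3 - <<'E'
from h import *
a=cv2.resize(vision.capture('scene')[110:270,170:330,::-1],(480,480),interpolation=cv2.INTER_CUBIC);b=cv2.resize(vision.capture('side')[140:247,210:317,::-1],(320,320),interpolation=cv2.INTER_CUBIC)
o=np.zeros((480,800,3),np.uint8);o[:,:480]=a;o[:320,480:]=b;cv2.imwrite('pics/v4.png',o)
E
```

```text
position: [0.4863, -0.056, 0.0719]
force: [0.1, -0.4, 0.2]
position: [0.4864, -0.056, 0.0707]
force: [-0.9, -0.5, 7.5]
```

View pics/v4.png

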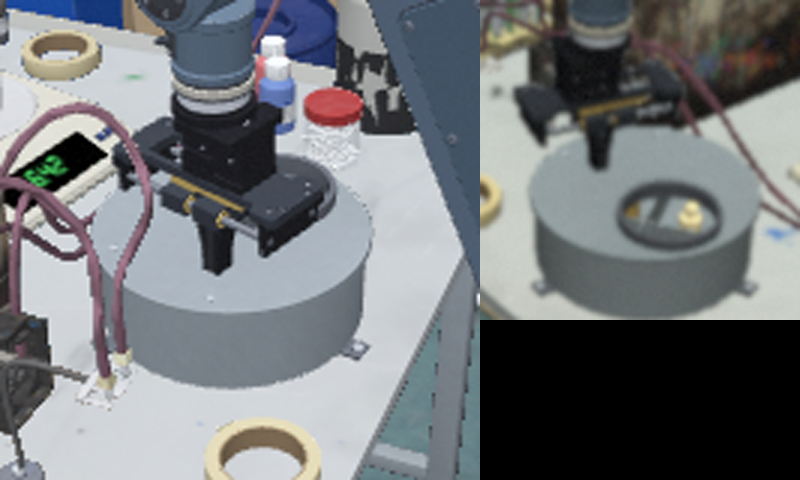

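Contact comes at reading z = 0.0707, so true tip z = reading + 0.0275. I'll use that from here. Before going back to the port I'll locate the hose that showed large in the wrist view.

```bash
python3 - <<'E'
from h import *
m=vision.camera_model('wrist');T=m['camera_from_world'].copy();R=T[:3,:3]
c=-R.T@T[:3,3]+np.array([.0009,.0011,.0322])
T[:3,3]=-R@c;m['camera_from_world']=T;print('cam',c)
for px in((230,20),(340,70),(450,90)):
    p=ray('',px,0,m);d=(p-c)/np.linalg.norm(p-c)
    for k in(.04,.07,.1,.15,.2):print(px,k,(c+d*k).round(3),proj('scene',c+d*k).round(0),'v4crop',((proj('scene',c+d*k)-[170,110])*3).round(0))
E
```

```text
cam [0.51040825 0.01485389 0.2928444 ]
(230, 20) 0.04 [0.511 0.026 0.254] [219. 164.] v4crop [147. 163.]
(230, 20) 0.07 [0.511 0.034 0.225] [218. 176.] v4crop [144. 197.]
(230, 20) 0.1 [0.512 0.042 0.197] [217. 187.] v4crop [141. 230.]
(230, 20) 0.15 [0.513 0.055 0.148] [215. 205.] v4crop [136. 284.]
(230, 20) 0.2 [0.513 0.069 0.1  ] [214. 222.] v4crop [131. 337.]
(340, 70) 0.04 [0.522 0.016 0.255] [217. 161.] v4crop [140. 154.]
(340, 70) 0.07 [0.531 0.018 0.226] [214. 171.] v4crop [131. 182.]
(340, 70) 0.1 [0.539 0.019 0.197] [211. 180.] v4crop [124. 209.]
(340, 70) 0.15 [0.554 0.021 0.149] [207. 194.] v4crop [111. 251.]
(340, 70) 0.2 [0.568 0.023 0.102] [203. 207.] v4crop [ 99. 292.]
(450, 90) 0.04 [0.531 0.011 0.259] [214. 158.] v4crop [132. 144.]
(450, 90) 0.07 [0.547 0.008 0.234] [210. 165.] v4crop [119. 164.]
(450, 90) 0.1 [0.563 0.004 0.209] [205. 171.] v4crop [106. 184.]
(450, 90) 0.15 [ 0.589 -0.001  0.166] [198. 181.] v4crop [ 85. 214.]
(450, 90) 0.2 [ 0.616 -0.006  0.124] [192. 191.] v4crop [ 66. 243.]
```

The hose arch is around (0.51–0.53, 0.01–0.035, 0.22–0.26). The gripper should clear it at bay 2 if I exit toward the robot. Back to the port to push at the right height.

```bash
python3 -m handwheel '[{"xyz":[0,0,-35],"delta_rot":[0,0,0],"hand":1},{"xyz":[-42,11,-35],"delta_rot":[0,0,0],"hand":1},{"xyz":[-84,22,-35],"delta_rot":[0,0,0],"hand":1},{"xyz":[-126,34,-35],"delta_rot":[0,0,0],"hand":1},{"xyz":[-126,34,-35],"delta_rot":[0,0,0],"hand":1}]'| grep -E 'pos|^force'
python3 -m handwheel '[{"xyz":[0,0,15],"delta_rot":[0,0,0],"hand":1},{"xyz":[0,0,30],"delta_rot":[0,0,0],"hand":1},{"xyz":[0,0,38],"delta_rot":[0,0,0],"hand":1},{"xyz":[0,0,38],"delta_rot":[0,0,0],"hand":1},{"xyz":[0,0,38],"delta_rot":[0,0,0],"hand":1}]'| grep -E 'pos|^force'
```

```text
position: [0.4817, -0.1897, 0.105]
force: [0.5, 0.4, -0.3]
position: [0.4811, -0.1861, 0.0669]
force: [0.7, -0.2, 0.5]
```

```bash
python3 -m handwheel '[{"xyz":[2,-18,0],"delta_rot":[0,0,0],"hand":1},{"xyz":[9,-34,0],"delta_rot":[0,0,0],"hand":1},{"xyz":[20,-48,0],"delta_rot":[0,0,0],"hand":1},{"xyz":[34,-59,0],"delta_rot":[0,0,0],"hand":1},{"xyz":[50,-66,0],"delta_rot":[0,0,0],"hand":1}]'| grep -E 'pos|^force'
python3 go.py '[.502,-.122,.0685]'
python3 - <<'E'
from h import *
b=vision.capture('side')[:,:,::-1];cv2.imwrite('pics/side5.png',b)
E
```

```text
position: [0.4376, -0.1212, 0.0682]
force: [3.5, -4.2, -0.5]
9.2 [ 0.4376 -0.1212  0.0682] yang -17.5 F [ 3.5 -4.2 -0.5] op 0.007 J [-30.  30. 113.  -0.  36. -12.]
d_mm [18.6 61.7  0.4] world ex,ey in tool [0.301 0.954 0.01 ] [ 0.954 -0.301 -0.006]
```

```bash
python3 -m handwheel '[{"xyz":[18,-2,0],"delta_rot":[0,0,0],"hand":1},{"xyz":[36,0,0],"delta_rot":[0,0,0],"hand":1},{"xyz":[52,7,0],"delta_rot":[0,0,0],"hand":1},{"xyz":[66,18,0],"delta_rot":[0,0,0],"hand":1},{"xyz":[77,32,0],"delta_rot":[0,0,0],"hand":1}]'| grep -E 'pos|^force'
python3 -m handwheel '[{"xyz":[5,9,0],"delta_rot":[0,0,0],"hand":1},{"xyz":[8,20,0],"delta_rot":[0,0,0],"hand":1},{"xyz":[9,34,0],"delta_rot":[0,0,0],"hand":1},{"xyz":[9,46,0],"delta_rot":[0,0,0],"hand":1},{"xyz":[7,54,0],"delta_rot":[0,0,0],"hand":1}]'| grep -E 'pos|^force'
python3 go.py '[.502,-.122,.0685]'
python3 - <<'E'
from h import *
for n in('scene','side','wrist'):cv2.imwrite(f'pics/{n}6.png',vision.capture(n)[:,:,::-1])
a=cv2.resize(cv2.imread('pics/scene6.png')[110:240,170:320],(450,390),interpolation=cv2.INTER_CUBIC);b=cv2.resize(cv2.imread('pics/side6.png')[140:240,200:316],(350,300),interpolation=cv2.INTER_CUBIC)
w=cv2.resize(cv2.imread('pics/wrist6.png'),(350,263))
o=np.zeros((570,800,3),np.uint8);o[:390,:450]=a;o[:300,450:]=b;o[300:563,450:]=w;cv2.imwrite('pics/v6.png',o)
E
```

```text
position: [0.4861, -0.0556, 0.0672]
force: [-2.3, -6.3, -0.3]
position: [0.5374, -0.0648, 0.0665]
force: [-4.2, -3.3, 1.6]
10.5 [ 0.5374 -0.0648  0.0665] yang -17.4 F [-4.2 -3.3  1.6] op -0.001 J [-19.  35. 100.  -0.  45.  -1.]
d_mm [-65.2 -16.7  -1.9] world ex,ey in tool [ 0.3    0.954 -0.006] [ 0.954 -0.3    0.   ]
```

View pics/v6.png

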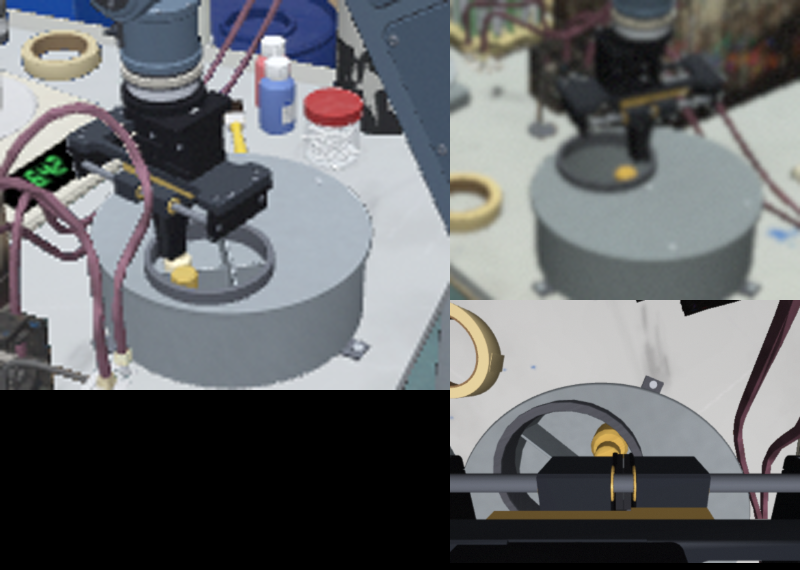

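Bay 2 holds the large weight: its knob top is at scene px (231,201) and side px (258,197), and the port is centred at about scene (240,198).

```bash
python3 - <<'E'
from h import *
print('knob',ray('scene',(231.3,201),.08),ray('side',(258.3,197.3),.08))
m=vision.camera_model('wrist');s=350/512
print('knobw',ray('wrist',(160/s,139/s),.08,m))
for n,p in(('scene',(240,197.7)),('side',(200+156/3.017,140+161/3.017)),('wrist',(118/s,168/s))):
    q=ray(n,p,.112);print('port',n,q,np.degrees(np.arctan2(q[1]+.122,q[0]-.502)))
E
```

```text
knob [ 0.52155059 -0.05812116  0.08      ] [ 0.52625742 -0.06079188  0.08      ]
knobw [ 0.53469469 -0.04316831  0.08      ]
port scene [ 0.48668086 -0.04201094  0.112     ] 100.84174900070235
port side [ 0.49300308 -0.06180501  0.112     ] 98.50067235041122
port wrist [ 0.5008729 -0.0470161  0.112    ] 90.86115757756244
```

```bash
python3 -m handwheel '[{"xyz":[-3,9,0],"delta_rot":[0,0,0],"hand":1},{"xyz":[-7,16,0],"delta_rot":[0,0,0],"hand":1},{"xyz":[-11,21,0],"delta_rot":[0,0,0],"hand":1},{"xyz":[-16,26,0],"delta_rot":[0,0,0],"hand":1},{"xyz":[-16,26,0],"delta_rot":[0,0,0],"hand":1}]'| grep -E 'pos|^force'
python3 -m handwheel '[{"xyz":[6,-25,0],"delta_rot":[0,0,0],"hand":1},{"xyz":[6,-25,-20],"delta_rot":[0,0,0],"hand":1},{"xyz":[6,-25,-45],"delta_rot":[0,0,0],"hand":-0.06},{"xyz":[-14,-28,-60],"delta_rot":[0,0,0],"hand":-0.06},{"xyz":[-34,-30,-70],"delta_rot":[0,0,0],"hand":-0.06}]'| grep -E 'pos|^force|open'
python3 - <<'E'
from h import *
im=vision.capture('wrist').copy();m=vision.camera_model('wrist')
t=np.linspace(0,6.283,60)
for c,r,z,col in(((.524,-.059),.061,.112,(0,255,0)),((.524,-.059),.013,.077,(255,0,0)),((.502,-.122),.137,.098,(255,0,255))):
    P=proj('',np.c_[c[0]+r*np.cos(t),c[1]+r*np.sin(t),0*t+z],m);cv2.polylines(im,[P.astype(int)],True,col,1)
sc=vision.capture('scene')[110:240,170:320,::-1]
o=np.zeros((500,800,3),np.uint8);o[:384,:512]=im[:,:,::-1];o[:250,512:]=cv2.resize(sc,(288,250),interpolation=cv2.INTER_CUBIC);cv2.imwrite('pics/v7.png',o)
E
```

```text
position: [0.5618, -0.0885, 0.067]
force: [-1.4, -0.2, -0.0]
position: [0.5245, -0.1124, 0.1388]
force: [-0.1, 0.8, 0.2]
opening: 0.26
```

View pics/v7.png

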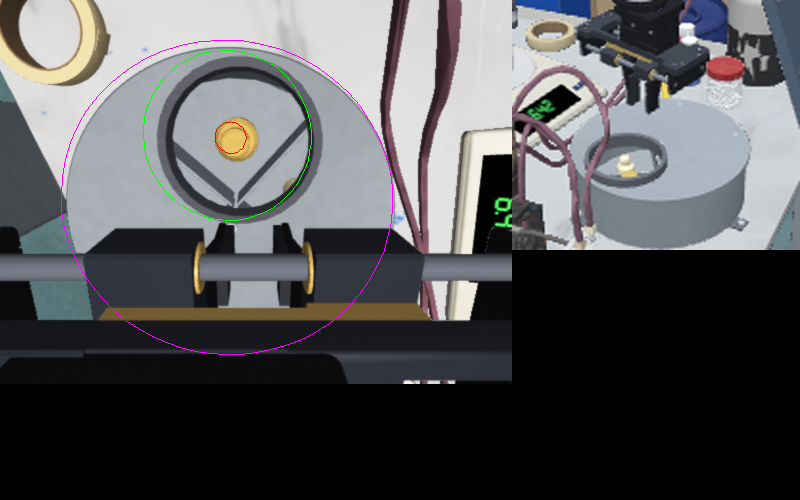

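The port is now over bay 2 (port centre at about (241,139) px) and the large weight's knob is at about (234,140), inside it. Now I'll move over the knob.

```bash
python3 -m handwheel '[{"xyz":[24,-8,0],"delta_rot":[0,0,0],"hand":-0.06},{"xyz":[48,-16,10],"delta_rot":[0,0,0],"hand":-0.06},{"xyz":[48,-16,25],"delta_rot":[0,0,0],"hand":-0.06},{"xyz":[48,-16,25],"delta_rot":[0,0,0],"hand":-0.06},{"xyz":[48,-16,25],"delta_rot":[0,0,0],"hand":-0.06}]'| grep -E 'pos|^force|open'
python3 go.py '[.523,-.062,.0265]'
```

```text
position: [0.5212, -0.0612, 0.1117]
force: [0.0, 0.2, -0.9]
opening: 0.527
12.625 [ 0.5212 -0.0612  0.1117] yang -17.5 F [ 0.   0.2 -0.9] op 0.527 J [-19.  29. 101.  -0.  49.  -1.]
d_mm [-0.3  1.9 85.2] world ex,ey in tool [0.301 0.954 0.001] [ 0.954 -0.301 -0.   ]
```

Down slowly, then grip.

```bash
python3 -m handwheel '[{"xyz":[0,1,20],"delta_rot":[0,0,0],"hand":-0.06},{"xyz":[0,2,40],"delta_rot":[0,0,0],"hand":-0.06},{"xyz":[0,2,55],"delta_rot":[0,0,0],"hand":-0.06},{"xyz":[0,2,60],"delta_rot":[0,0,0],"hand":-0.06},{"xyz":[0,2,60],"delta_rot":[0,0,0],"hand":-0.06}]'| grep -E 'pos|^force|open'
python3 -m handwheel '[{"xyz":[0,0,6],"delta_rot":[0,0,0],"hand":-0.06},{"xyz":[0,0,12],"delta_rot":[0,0,0],"hand":-0.06},{"xyz":[0,0,18],"delta_rot":[0,0,0],"hand":-0.06},{"xyz":[0,0,25],"delta_rot":[0,0,0],"hand":-0.06},{"xyz":[0,0,25],"delta_rot":[0,0,0],"hand":-0.06}]'| grep -E 'pos|^force|open'
python3 -m handwheel '[{"xyz":[0,0,0],"delta_rot":[0,0,0],"hand":1},{"xyz":[0,0,0],"delta_rot":[0,0,0],"hand":1},{"xyz":[0,0,0],"delta_rot":[0,0,0],"hand":1},{"xyz":[0,0,0],"delta_rot":[0,0,0],"hand":1},{"xyz":[0,0,0],"delta_rot":[0,0,0],"hand":1}]'| grep -E 'pos|force|open'
```

```text
position: [0.5225, -0.0612, 0.0518]
force: [0.1, 0.2, -0.3]
opening: 0.53
position: [0.5219, -0.0609, 0.0262]
force: [-0.3, -0.6, 1.1]
opening: 0.529
position: [0.5232, -0.0613, 0.0271]
force: [1.6, -1.5, 1.3]
opening: 0.285
grasp_force: 29.9
```

```bash
python3 -m handwheel '[{"xyz":[0,0,-10],"delta_rot":[0,0,0],"hand":1},{"xyz":[0,0,-30],"delta_rot":[0,0,0],"hand":1},{"xyz":[0,0,-50],"delta_rot":[0,0,0],"hand":1},{"xyz":[0,0,-70],"delta_rot":[0,0,0],"hand":1},{"xyz":[0,0,-70],"delta_rot":[0,0,0],"hand":1}]'| grep -E 'pos|force|open'
python3 -m handwheel '[{"xyz":[0,0,-20],"delta_rot":[0,0,0],"hand":1},{"xyz":[0,0,-40],"delta_rot":[0,0,0],"hand":1},{"xyz":[0,0,-60],"delta_rot":[0,0,0],"hand":1},{"xyz":[0,0,-65],"delta_rot":[0,0,0],"hand":1},{"xyz":[0,0,-65],"delta_rot":[0,0,0],"hand":1}]'| grep -E 'pos|force|open'
python3 go.py '[.40,-.06,.165]'
```

```text
position: [0.5225, -0.061, 0.0979]
force: [0.0, -1.0, -5.0]
opening: 0.286
grasp_force: 29.9
position: [0.5216, -0.0608, 0.161]
force: [-0.1, 0.4, -5.5]
opening: 0.293
grasp_force: 29.9
15.75 [ 0.5216 -0.0608  0.161 ] yang -17.5 F [-0.1  0.4 -5.5] op 0.293 J [-19.  25.  98.  -0.  56.  -1.]
d_mm [ -35.8 -116.2   -3.8] world ex,ey in tool [ 0.3    0.954 -0.002] [ 0.954 -0.3    0.001]
```

```bash
python3 -m handwheel '[{"xyz":[-12,-38,0],"delta_rot":[0,0,0],"hand":1},{"xyz":[-24,-77,0],"delta_rot":[0,0,0],"hand":1},{"xyz":[-36,-115,0],"delta_rot":[0,0,0],"hand":1},{"xyz":[0,-127,0],"delta_rot":[0,0,0],"hand":1},{"xyz":[36,-138,0],"delta_rot":[0,0,0],"hand":1}]'| grep -E 'pos|force|open'
python3 -m handwheel '[{"xyz":[38,-12,0],"delta_rot":[0,0,0],"hand":1},{"xyz":[76,-24,0],"delta_rot":[0,0,0],"hand":1},{"xyz":[114,-36,0],"delta_rot":[0,0,0],"hand":1},{"xyz":[152,-48,0],"delta_rot":[0,0,0],"hand":1},{"xyz":[190,-60,0],"delta_rot":[0,0,0],"hand":1}]'| grep -E 'pos|force|open'
python3 go.py '[.449,.347,.165]'
```

```text
position: [0.4004, 0.0152, 0.1611]
force: [0.6, 0.0, -4.4]
opening: 0.289
grasp_force: 30.0
position: [0.4004, 0.215, 0.1608]
force: [0.1, 0.6, -4.4]
opening: 0.289
grasp_force: 30.0
17.0 [0.4004 0.215  0.1608] yang -17.5 F [ 0.1  0.6 -4.4] op 0.289 J [ 14.  20. 108.  -0.  52.  32.]
d_mm [140.5   6.7  -4.4] world ex,ey in tool [ 0.3    0.954 -0.002] [ 0.954 -0.3   -0.001]
```

```bash
python3 -m handwheel '[{"xyz":[40,2,0],"delta_rot":[0,0,0],"hand":1},{"xyz":[80,4,0],"delta_rot":[0,0,0],"hand":1},{"xyz":[120,6,0],"delta_rot":[0,0,0],"hand":1},{"xyz":[140,7,0],"delta_rot":[0,0,0],"hand":1},{"xyz":[140,7,0],"delta_rot":[0,0,0],"hand":1}]'| grep -E 'pos|force|open'
python3 -m handwheel '[{"xyz":[0,0,15],"delta_rot":[0,0,0],"hand":1},{"xyz":[0,0,30],"delta_rot":[0,0,0],"hand":1},{"xyz":[0,0,45],"delta_rot":[0,0,0],"hand":1},{"xyz":[0,0,55],"delta_rot":[0,0,0],"hand":1},{"xyz":[0,0,55],"delta_rot":[0,0,0],"hand":1}]'| grep -E 'pos|force|open'
python3 go.py '[.449,.347,.081]'
python3 - <<'E'
from h import *
a=cv2.resize(vision.capture('scene')[220:370,110:260,::-1],(450,450),interpolation=cv2.INTER_CUBIC);b=cv2.resize(vision.capture('side')[110:226,110:226,::-1],(350,350),interpolation=cv2.INTER_CUBIC)
o=np.zeros((450,800,3),np.uint8);o[:,:450]=a;o[:350,450:]=b;cv2.imwrite('pics/v8.png',o)
E
```

```text
position: [0.4497, 0.3461, 0.1603]
force: [0.1, 0.1, -5.5]
opening: 0.282
grasp_force: 30.0
position: [0.4495, 0.3449, 0.1057]
force: [-0.5, 0.4, -4.3]
opening: 0.283
grasp_force: 30.0
18.25 [0.4495 0.3449 0.1057] yang -17.5 F [-0.5  0.4 -4.3] op 0.283 J [26. 33. 95. -0. 52. 44.]
d_mm [ 1.9 -1.  24.7] world ex,ey in tool [ 0.301  0.954 -0.002] [ 0.954 -0.301 -0.001]
```

View pics/v8.png

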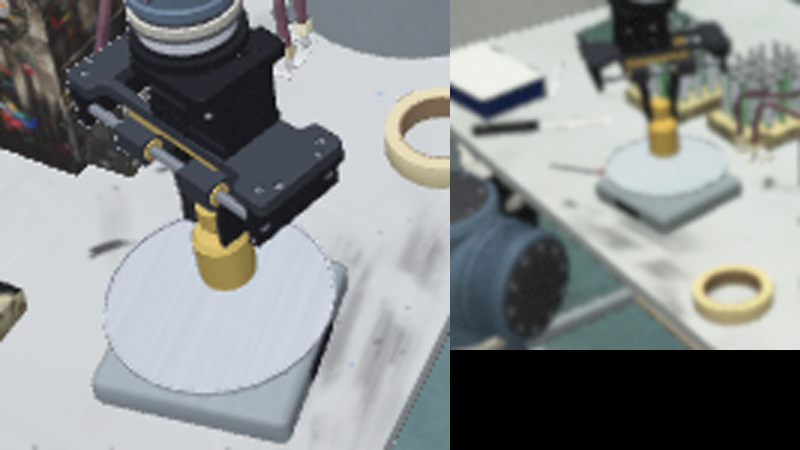

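The view shows the weight held upright over the pan, with its bottom at about (226,280) in the crop, well inside the rim. I'm past the 10-picture limit now, so I'll take no more and finish on force readings.

```bash
python3 -m handwheel '[{"xyz":[0,0,4],"delta_rot":[0,0,0],"hand":1},{"xyz":[0,0,8],"delta_rot":[0,0,0],"hand":1},{"xyz":[0,0,12],"delta_rot":[0,0,0],"hand":1},{"xyz":[0,0,16],"delta_rot":[0,0,0],"hand":1},{"xyz":[0,0,19],"delta_rot":[0,0,0],"hand":1}]'| grep -E 'pos|^force'
for i in 1 2; do python3 -m handwheel '[{"xyz":[0,0,1],"delta_rot":[0,0,0],"hand":1},{"xyz":[0,0,2],"delta_rot":[0,0,0],"hand":1},{"xyz":[0,0,3],"delta_rot":[0,0,0],"hand":1},{"xyz":[0,0,4],"delta_rot":[0,0,0],"hand":1},{"xyz":[0,0,4],"delta_rot":[0,0,0],"hand":1}]'| grep -E 'pos|^force'; done
```

```text
position: [0.4501, 0.3454, 0.0875]
force: [-0.3, -1.0, -4.1]
position: [0.4501, 0.3454, 0.0838]
force: [0.5, -0.1, -5.3]
position: [0.4502, 0.3454, 0.0799]
force: [-0.9, 0.6, -2.8]
```

```bash
for i in 1; do python3 -m handwheel '[{"xyz":[0,0,1],"delta_rot":[0,0,0],"hand":1},{"xyz":[0,0,2],"delta_rot":[0,0,0],"hand":1},{"xyz":[0,0,3],"delta_rot":[0,0,0],"hand":1},{"xyz":[0,0,4],"delta_rot":[0,0,0],"hand":1},{"xyz":[0,0,4],"delta_rot":[0,0,0],"hand":1}]'| grep -E 'pos|^force'; done; python3 -m handwheel '[{"xyz":[0,0,1],"delta_rot":[0,0,0],"hand":1},{"xyz":[0,0,1],"delta_rot":[0,0,0],"hand":1},{"xyz":[0,0,1],"delta_rot":[0,0,0],"hand":1},{"xyz":[0,0,1],"delta_rot":[0,0,0],"hand":1},{"xyz":[0,0,1],"delta_rot":[0,0,0],"hand":1}]'| grep -E 'pos|^force'
```

```text
position: [0.4502, 0.3454, 0.0759]
force: [-1.1, -0.7, -1.0]
position: [0.4502, 0.3454, 0.0749]
force: [-0.7, -0.4, -1.6]
```

```bash
python3 -m handwheel '[{"xyz":[0,0,0],"delta_rot":[0,0,0],"hand":0.2},{"xyz":[0,0,0],"delta_rot":[0,0,0],"hand":0},{"xyz":[0,0,0],"delta_rot":[0,0,0],"hand":-0.2},{"xyz":[0,0,0],"delta_rot":[0,0,0],"hand":-0.2},{"xyz":[0,0,0],"delta_rot":[0,0,0],"hand":-0.2}]'| grep -E 'pos|force|open'
python3 -m handwheel '[{"xyz":[0,0,-8],"delta_rot":[0,0,0],"hand":-0.2},{"xyz":[0,0,-20],"delta_rot":[0,0,0],"hand":-0.2},{"xyz":[0,0,-40],"delta_rot":[0,0,0],"hand":-0.2},{"xyz":[0,0,-70],"delta_rot":[0,0,0],"hand":-0.2},{"xyz":[0,0,-100],"delta_rot":[0,0,0],"hand":-0.2}]'| grep -E 'pos|force|open'
python3 -m handwheel '[{"xyz":[0,0,0],"delta_rot":[0,0,0],"hand":-0.2},{"xyz":[0,0,0],"delta_rot":[0,0,0],"hand":-0.2},{"xyz":[0,0,0],"delta_rot":[0,0,0],"hand":-0.2},{"xyz":[0,0,0],"delta_rot":[0,0,0],"hand":-0.2},{"xyz":[0,0,0],"delta_rot":[0,0,0],"hand":-0.2}]'| grep -E 'pos|force|open'
python3 - <<'E'
from h import *
im=vision.capture('scene').astype(int);b=(im[...,0]-im[...,2]>60)&(im[...,0]>120)
ys,xs=np.where(b[280:330,140:230]);print('brass px',len(xs),xs.min()+140,xs.max()+140,ys.min()+280,ys.max()+280)
print(proj('scene',[[.4525,.3475,.05],[.4525,.3475,.126]]))
E
```

```text
position: [0.4502, 0.3455, 0.0749]
force: [-0.3, -0.4, -0.6]
opening: 0.597
grasp_force: 0.0
position: [0.4502, 0.3455, 0.1767]
force: [0.3, 0.0, -0.6]
opening: 0.6
grasp_force: 0.0
position: [0.4499, 0.3452, 0.1742]
force: [-0.1, -0.2, -0.4]
opening: 0.597
grasp_force: 0.0
brass px 500 176 195 292 325
[[183.70899271 321.14007636]
 [180.31667023 297.49860489]]
```

The brass pixels (columns 176–195, rows 292–325) match the weight standing upright on the sunk pan, and the gripper is clear with no load. Handing in.

```bash
python3 -c "
from rig import workorder
print(workorder.hand_in())"
```

```text
the job is handed in; nothing more can be done
None
```

The large weight came out of bay 2, stands alone on the scale pan with the gripper clear, and the job is handed in (the hand-in gave no verdict); I viewed 12 pictures against the limit of 10, and one of my pushes missed because the fingertips were about 35 mm higher than the reported pose.

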